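Load a painting spindle and hold it out, leaning, for touch-up

TASK

While the painting spindle stands in its wooden block, thread the large blue ring down its stem first and then the small yellow ring, each fully home and let go. Then draw the loaded spindle straight up out of the block by its bare stem end, lean it over to about 45 degrees from upright with the rings resting down against the flange, and finish while still holding it like that, steady, with every part of it at least 15 cm above the table. Leave the green ring and everything else on the table where they are.

Things in the scene. Friction and masses are not known exactly. Their poses are not given: they have to be found in the camera images.
- ring_blue_mid (a point): centre (half-way up, 9 mm above its underside) of the LARGE BLUE turned wooden ring: outside diameter 56 mm, straight sides, through hole 20 mm, 18 mm high, about 30 g. It lies flat on the table; z along its hole
- ring_yellow_mid (a point): centre (half-way up, 9 mm above its underside) of the SMALL YELLOW turned wooden ring: outside diameter 40 mm, straight sides, through hole 20 mm, 18 mm high, about 18 g. It lies flat on the table; z along its hole
- ring_blue: the large blue ring; origin at the centre of its underside
- ring_yellow: the small yellow ring; origin at the centre of its underside
- spindle: loose painting spindle, 90 g, upright in the wooden block. From its foot: aluminium shank 14 mm across, 38 mm long (in the hole); aluminium flange 40 mm across, 8 mm thick (rests on the block); round pale wooden stem 15 mm across, 66 mm long, its top 7 mm tapered to 8 mm. Origin on its axis at the flange's underside (50 mm above the table as it stands), z up along the stem
- seat_low (a point): point on the spindle's axis 17 mm above its origin (9 mm above the flange): where the centre of the lower ring lies when fully home. z along the stem
- seat_high (a point): point on the spindle's axis 35 mm above its origin: where the centre of the second ring lies when it is fully home on the first. z along the stem
- stem_grip (a point): point on the spindle's axis 59 mm above its origin, half-way along the 30 mm of bare stem that stay above the two rings (stem top is 15 mm above this point): where to grip the loaded spindle. z along the stem
- shank_end (a point): foot of the spindle: the lower end of its shank, 38 mm below its origin. z along the stem
- stand: fixed brown wooden block 70 x 70 x 50 mm that holds the spindle, with an upright hole about 17 mm across and 42 mm deep in the middle of its top. Origin at the centre of its underside on the table, sides along its x and y
- ring_green: the green one of three turned wooden rings: outside diameter 48 mm, hole 20 mm, 18 mm high. Already finished, a bystander. Origin at the centre of its underside, z up
- jar_red: red paint jar, white cap, 42 mm across, 65 mm high; bystander; origin at the centre of its underside
- jar_violet: violet paint jar, white cap, 42 mm across, 65 mm high; bystander; origin at the centre of its underside
- jar_teal: teal paint jar, white cap, 42 mm across, 65 mm high; bystander; origin at the centre of its underside
- tub: white primer tub, 96 mm across, 85 mm high; bystander; origin at the centre of its underside
- brush_cup: violet cup 76 mm across and 110 mm high with brushes standing in it, up to 240 mm high; bystander; origin at the centre of its underside
- frame: dark wooden picture frame lying flat, 160 x 122 x 12 mm; bystander; origin at the centre of its underside, long side along its x
Things that resemble listed ones, but are neither listed nor needed, are in the scene too. Of the things like the spindle, leave any that is purple or red; of the rest the larger one is meant.

How it is judged:
By the outcome, as a careful person would: the job done as asked, in the order asked, and still so for the second after the job is handed in, while the arm keeps its last pose, push and grip.
It also fails if it takes over 72 s, if anything falls off the work surface, if the arm or the gripper's body presses on something with over 40 N, if the wrist force passes 120 N, or if a joint passes its speed limit or range.

ROBOT

A 6-joint arm with a two-finger parallel gripper is mounted at the origin on the work surface. World frame = base frame: x ahead of the robot, y to its left, z up, the work surface at z = 0. Lengths are in m, angles in rad, forces in N, time in s.
With the tool pointing down it reaches from about 0.325 to 0.775 m from the base axis. Payload 5.5 kg.
Tool frame: the origin (TCP) lies on the centre line of the jaws, within the pads' length; the fingertips stand tcp_to_tips ahead of it and the grasp point (between the pads) lies 5 mm behind it (tcp_to_tips is the distance from the TCP to the fingertips, in m); z points along the fingers, y is the direction in which the jaws open and shut (so a half turn about z gives the same grasp; the last joint's range is limited). The gripper opens to 85 mm and grips with 20 to 120 N. Pads are 22 mm wide; open, the fingers measure 114 mm over their backs; the gripper's body (76 mm by 85 mm) begins 54 mm behind the grasp point. The pads swing forward as they close: fully open they stand 13 mm farther back than shut.
Start: joints at [-1.173, 0.091, 1.231, -0, 1.82, -0.057], TCP at [0.264, -0.539, 0.245] pointing down, gripper open.
Joint ranges: [-2.87, 2.87], [-0.86, 2.18], [0.17, 2.46], [-1.51, 4.65], [0.06, 2.69], [-2.65, 2.65]. Speed limits (rad/s): [2.57, 2.57, 3.01, 3.14, 3.14, 3.14].

INTERFACE

Orientations are given as a rotation vector (axis times angle).
In Python, from station import * gives the robot as it stands.
- The arm moves only by the shell command python3 -m pendant 'ROWS' [FORCE]. ROWS is JSON, one flat list of numbers, 7 for each row, row after row: the closure, from 0 (fully open) to 1 (shut), then the shift along the tool's x, y, z in mm, then the turn, a rotation vector about the tool's x, y, z in degrees. A call has 1 to 10 rows; each row is the pose to reach, as a shift and turn from the pose commanded when the call began, along the tool's axes at that moment; what a row does not reach only later rows make up. A row lasts 1/10 s, in which the tool goes at most 50 mm and 8.59 degrees, less where a joint would pass 70% of its speed; a pose out of reach is approached as far as the arm can. A call with a gripper value outside its range is refused whole. The fingers move at their own pace and stop on an object; FORCE is the grip in N (left out, the last holds). Time passes only in rows, so rows that repeat a pose let the fingers close. It gives the time, the measured TCP pose, the force and the opening at its end, in the units of the state.
- observe(): the state, without advancing time (a new reading comes with each control period).
- read_camera(name): name is "side" or "top" or "wrist"; returns the picture (480x640x3 uint8, blue, green, red); there is no depth.
- camera_model(name): a dict with "vfov" (degrees; the focal length in pixels is half the picture's height over the tangent of half this angle, whatever the lens; pixels are square), "cx", "cy" (the principal point, pixels), "camera_from_world" (4x4, takes a point from world to camera coordinates). Camera axes: x right, y up, looking along -z (the intrinsics and any distortion apply to the point x, -y, -z); pixel columns grow to the right and rows downward; lengths in m; the calibration is good to about 2 mm. A picture is of the moment at which its call begins: read the wrist's pose just before it. camera_model takes no time and is no camera call; for the wrist camera it gives the pose at the moment of the call.
- close_job(): hands the job in, once; it reports no verdict.
Trained networks look in the newest picture that a camera, given by its name, has taken for a name from the list of things; names that differ only in an ending like _2 or _b are one class to them, and where a whole thing is asked for, a point or a joint stands for the part that bears it (a point fixed in the world has none). Each returns a list of dicts, best first, with "score" (0 to 1); they miss things now and then, are a little off and sometimes report something else, mostly with a low value. They report only what shows in the picture. A call takes as long as a camera call. They do not tell look-alikes from the thing itself.
- masks_of(camera, target): "mask" (480x640 bool, what is visible of it) and "extent" ([left, top, right, bottom] in pixels, round what is visible of it).
The state is a dict: "time_s": time; "joint_positions": joint angles; "joint_vel": joint speeds; "joint_efforts": joint torques, N m; "tool_pos": TCP position; "eef_rot": TCP orientation; "wrist_force": force on the tool from outside, world axes, zero at the start; "torque": the same for the moment, N m; "finger_gap": finger opening in m.
Only numpy, scipy, OpenCV 4.12 (cv2) and the standard library are available. Lean on these libraries where they do the work, as an engineer would, in place of code of your own. Each camera call takes 0.05 s, during which the arm holds its last target.

## Working session

There is one attempt and no reset: what is moved stays moved. The work goes in short steps, Python scripts to look and compute and a shell command to move; the robot and the scene stay as the last step left them, time stands still between calls to the robot, and variables do not carry over. Pictures are saved under pics/ and viewed, and the job is handed in when it is done.

```bash
ls; mkdir -p pics
python3 - <<'E'
from station import *
import cv2
s=observe(); print({k:(v if not hasattr(v,'round') else v) for k,v in s.items()})
for n in ("side","top","wrist"):
    im=read_camera(n); cv2.imwrite(f"pics/{n}0.png",im)
    m=camera_model(n); print(n,m)
E
```

```text
pics
{'time_s': 0.0, 'joint_positions': array([-1.17272495e+00,  9.18620041e-02,  1.23188382e+00, -4.38866741e-05,
        1.81980531e+00, -5.67171575e-02]), 'joint_vel': array([ 0.00046321,  0.00276141,  0.00078061, -0.00154633, -0.00168833,
       -0.00023723]), 'joint_efforts': array([-3.24907287e-04, -4.58736956e+01, -4.18019736e+01, -3.03667512e-04,
        1.17608011e-02,  5.56015743e-05]), 'tool_pos': array([ 0.26344018, -0.53878627,  0.24415013]), 'eef_rot': array([-3.05884953e+00, -7.07789540e-01,  5.88017592e-04]), 'wrist_force': array([-0.71979201, -0.26627522, -0.28815237]), 'torque': array([0.04496632, 0.02838194, 0.01394879]), 'finger_gap': 0.08549098099202988}
side {'vfov': 56.92678879658336, 'cx': 316.1115654548523, 'cy': 244.4151808963216, 'camera_from_world': array([[-0.94657321, -0.32246799, -0.0036813 ,  0.53588864],
       [ 0.2266311 , -0.6732879 ,  0.70379099, -0.26716242],
       [-0.22942863,  0.6653554 ,  0.71039756, -0.76303612],
       [ 0.        ,  0.        ,  0.        ,  1.        ]])}
top {'vfov': 43.27848018201963, 'cx': 325.42540560747494, 'cy': 246.39423538813077, 'camera_from_world': array([[-0.072077  , -0.99739143, -0.0039036 , -0.05490348],
       [ 0.97478445, -0.07127092,  0.21146095, -0.59657675],
       [-0.21118755,  0.0114363 ,  0.97737865, -1.50939223],
       [ 0.        ,  0.        ,  0.        ,  1.        ]])}
wrist {'vfov': 68.99018327319409, 'cx': 318.93708480668505, 'cy': 240.9368784674145, 'camera_from_world': array([[ 0.43830336, -0.89882612, -0.00132928, -0.59968531],
       [ 0.85456386,  0.41717678, -0.30932854,  0.04077531],
       [ 0.27858712,  0.13444378,  0.9509543 , -0.37931906],
       [ 0.        ,  0.        ,  0.        ,  1.        ]])}
```

View pics/side0.png

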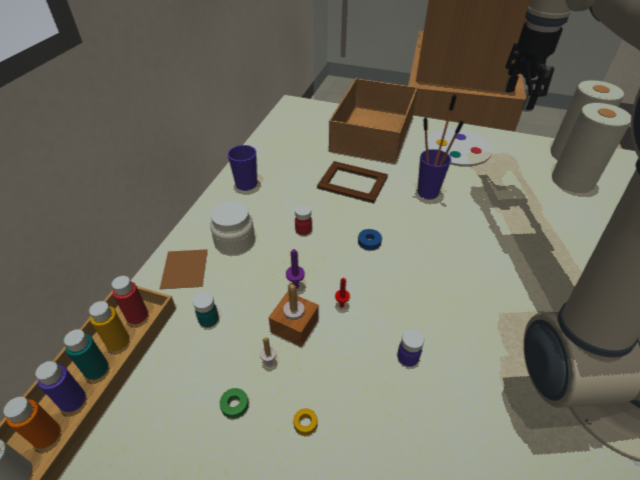

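View pics/top0.png

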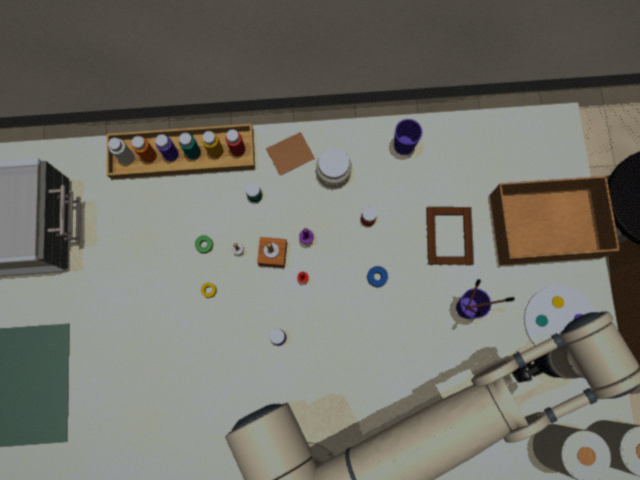

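View pics/wrist0.png

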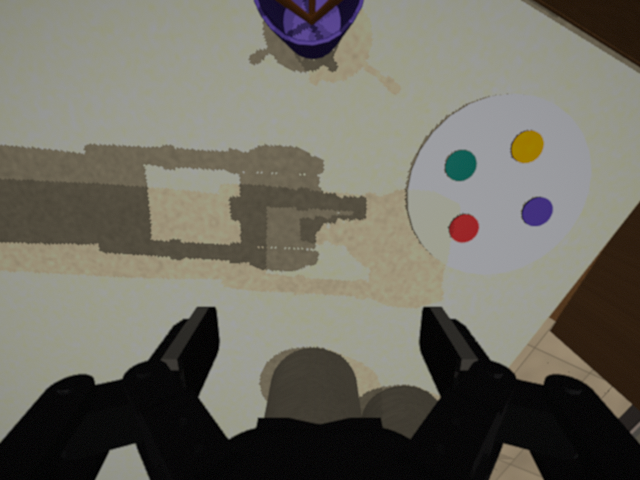

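Look-alikes for the spindle, in side-view pixels: purple (295,270), red (342,292), small pale (267,350) and the pale one in the block (293,300). By the description I choose the one in the block. The rings are blue at (370,239), yellow at (305,421) and green at (234,403), which stays. Next I measure.

```bash
cat > h.py <<'E'
from station import *
import numpy as np, cv2
from scipy.optimize import least_squares
from scipy.spatial.transform import Rotation as R
def K(m):
    f=240/np.tan(np.radians(m["vfov"]/2)); return f,m["cx"],m["cy"]
def proj(m,P):
    P=np.atleast_2d(P); T=m["camera_from_world"]; c=P@T[:3,:3].T+T[:3,3]
    f,cx,cy=K(m); return np.c_[cx+f*c[:,0]/-c[:,2], cy-f*c[:,1]/-c[:,2]]
def ray(m,u,v):
    f,cx,cy=K(m); T=m["camera_from_world"]; d=np.array([(u-cx)/f,-(v-cy)/f,-1.])
    Rm=T[:3,:3]; return -Rm.T@T[:3,3], Rm.T@d
def atz(m,u,v,z):
    o,d=ray(m,u,v); return o+d*(z-o[2])/d[2]
def ringpts(c,r,z0,z1,n=60):
    a=np.linspace(0,2*np.pi,n,endpoint=False)
    return np.r_[[[c[0]+r*np.cos(t),c[1]+r*np.sin(t),z] for z in (z0,z1) for t in a]]
def fitring(obs,r,h):
    """obs: list of (model, mask); fit xy of upright cylinder by mask extents"""
    def res(p):
        o=[]
        for m,e in obs:
            q=proj(m,ringpts(p,r,0,h)); o+=list((np.r_[q.min(0),q.max(0)]-e))
        return o
    p0=atz(obs[0][0],(obs[0][1][0]+obs[0][1][2])/2,(obs[0][1][1]+obs[0][1][3])/2,h/2)[:2]
    s=least_squares(res,p0); return s.x,np.abs(s.fun).max()
E
python3 - <<'E'
from h import *
ms={n:camera_model(n) for n in("top","side")}
im=read_camera("top"); im2=read_camera("side")
rad={"ring_blue":(.028,.018),"ring_yellow":(.020,.018),"ring_green":(.024,.018),"jar_red":(.021,.065),"jar_violet":(.021,.065),"jar_teal":(.021,.065),"stand":None,"spindle":None,"brush_cup":None}
for t in ["ring_blue","ring_yellow","ring_green","stand","spindle"]:
    for n in ("top","side"):
        for d in masks_of(n,t)[:6]:
            e=np.array(d["extent"]); mk=d["mask"]; ys,xs=np.nonzero(mk)
            o=f"{t} {n} {d['score']:.2f} ext {e} cen {xs.mean():.1f},{ys.mean():.1f}"
            c=(im if n=="top" else im2)[mk].mean(0).round()
            if rad[t]:
                for r in (rad[t],): o+=f" fit {fitring([(ms[n],e+[0,0,1,1] if 0 else e)],*r)}"
            print(o,c)
E
```

```text
ring_blue top 0.52 ext [368.5 265.3 388.3 289. ] cen 377.3,276.1 fit (array([ 0.50895637, -0.23310336]), np.float64(0.9185849801978634)) [111.  74.  47.]
ring_blue side 0.89 ext [357.6 231.1 382.6 248.8] cen 369.8,239.5 fit (array([ 0.51262995, -0.23105087]), np.float64(2.4736724775473817)) [91. 62. 37.]
ring_blue side 0.70 ext [282.2 285.3 306.2 317.4] cen 293.5,305.0 fit (array([ 0.61581006, -0.00804188]), np.float64(2.4041299186661718)) [ 86.  99. 114.]
ring_yellow top 0.56 ext [453.7 279.  513.6 319.6] cen 475.8,302.7 fit (array([ 0.42960702, -0.50513467]), np.float64(21.62139882391665)) [66. 38. 47.]
ring_yellow top 0.49 ext [201.7 280.3 216.2 294.4] cen 208.5,290.3 fit (array([0.51433521, 0.21777171]), np.float64(0.9332679832030522)) [ 39. 120. 138.]
ring_yellow side 0.82 ext [289.8 408.7 320.  435.6] cen 305.2,421.4 fit (array([0.51096799, 0.21863509]), np.float64(2.854788975621375)) [ 21. 111. 141.]
ring_green top 0.64 ext [193.1 232.5 214.6 250.7] cen 202.9,244.4 fit (array([0.63990534, 0.22760867]), np.float64(1.2011553999641649)) [ 68. 111.  68.]
ring_green side 0.85 ext [
[... 222 characters left out ...]
ext [271.1 294.9 318.5 345.9] cen 294.5,321.9 [ 33.  63. 100.]
spindle top 0.71 ext [265.9 241.8 281.8 261.7] cen 270.9,249.5 [112. 117. 124.]
spindle top 0.68 ext [300.6 226.6 314.3 240.9] cen 306.0,235.9 [96. 49. 84.]
spindle top 0.67 ext [297.2 273.  309.7 282.6] cen 302.4,276.9 [ 34.  38. 127.]
spindle top 0.57 ext [231.4 240.8 244.4 257.6] cen 237.4,248.2 [120. 122. 125.]
spindle side 0.92 ext [284.2 286.6 303.4 319.2] cen 293.3,305.3 [ 86. 100. 115.]
spindle side 0.65 ext [287.9 249.3 300.7 289.1] cen 295.1,269.5 [83. 42. 73.]
spindle side 0.56 ext [263.3 337.7 278.  362.5] cen 267.6,351.5 [ 97. 109. 120.]
spindle side 0.48 ext [336.  281.3 347.4 308.9] cen 342.6,293.2 [ 28.  31. 115.]
```

Run:
```python
import cv2
a=cv2.imread('pics/side0.png')[220:460,190:430]; b=cv2.imread('pics/top0.png')[190:320,180:400]
cv2.imwrite('pics/crop_s.png',cv2.resize(a,None,fx=2.4,fy=2.4,interpolation=2)); cv2.imwrite('pics/crop_t.png',cv2.resize(b,None,fx=3.5,fy=3.5,interpolation=2))
```

```text
(no output)
```

View pics/crop_s.png

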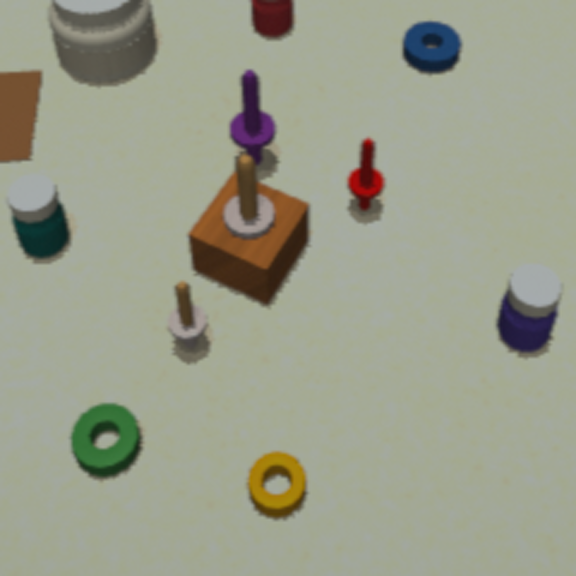

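View pics/crop_t.png

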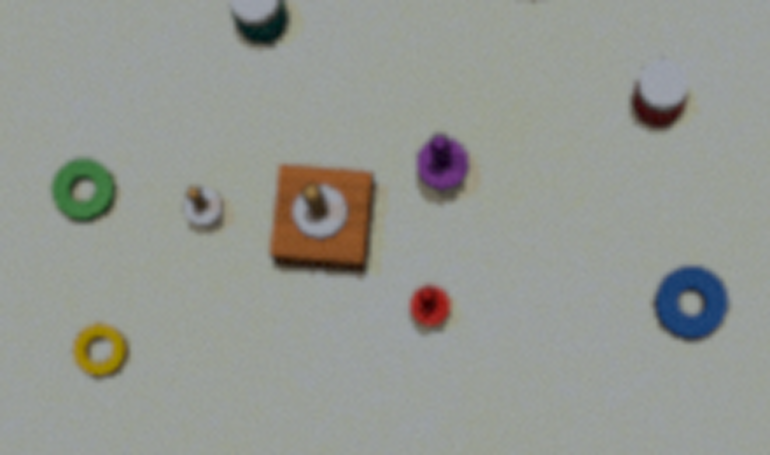

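The crops confirm the choice: the pale spindle in the brown block (side 293,305; top 271,250) is the larger of the two pale ones. The purple, red and small pale ones stand around it.

Run:
```python
from h import *
import station
print([n for n in dir(station) if not n.startswith('_')], getattr(station,'tcp_to_tips',None))
ms={n:camera_model(n) for n in("top","side")}
# manual triangulation: spindle flange centre/stem top
def tri(a,b):
    def res(p): return np.r_[proj(ms["top"],p)[0]-a, proj(ms["side"],p)[0]-b]
    s=least_squares(res,[.6,0,.05]); return s.x.round(4), s.fun.round(1)
S=lambda x,y:(190+x/2.4,220+y/2.4)
T=lambda x,y:(180+x/3.5,190+y/3.5)
print("main top",tri(T(314,190),S(245,158)))
print("main flange",tri(T(320,211),S(249,214)))
print("purple top",tri(T(438,141),S(250,75)),"flange",tri(T(443,165),S(252,128)))
print("red top",tri(T(428,293),S(367,143)),"flange",tri(T(430,306),S(366,182)))
print("small top",tri(T(195,193),S(183,287)),"flange",tri(T(204,207),S(188,322)))
# block top corners
for a,b in (((280,167),(307,207)),((372,173),(243,178)),((365,264),(192,234)),((272,260),(270,262))): pass
print("block corners z.05", [atz(ms["top"],*T(*a),.05)[:2].round(4) for a in ((281,167),(373,173),(366,262),(273,258))])
print("block corners z.05 side", [atz(ms["side"],*S(*a),.05)[:2].round(4) for a in ((309,207),(243,178),(192,234),(268,262))])
```

```text
['MotionError', 'camera_model', 'close_job', 'masks_of', 'observe', 'read_camera', 'tcp_to_tips'] 0.014
main top (array([0.5956, 0.0416, 0.1229]), array([-0.1, -0.7,  0.5,  0.1]))
main flange (array([0.5944, 0.0434, 0.0568]), array([-0.1, -0.7,  0.5,  0.2]))
purple top (array([ 0.6269, -0.0491,  0.1117]), array([-0.1, -0.3,  0.3,  0.1])) flange (array([ 0.6268, -0.05  ,  0.0449]), array([-0.2, -1.2,  0.9,  0.3]))
red top (array([ 0.5222, -0.0339,  0.083 ]), array([-0.1, -0.7,  0.5,  0.2])) flange (array([ 0.5207, -0.0333,  0.0342]), array([-0.1, -0.8,  0.6,  0.2]))
small top (array([0.61  , 0.1329, 0.0782]), array([-0.2, -0.7,  0.5,  0.1])) flange (array([0.6099, 0.1332, 0.0311]), array([-0.2, -0.9,  0.6,  0.2]))
block corners z.05 [array([0.6298, 0.0712]), array([0.6201, 0.0024]), array([0.5526, 0.0116]), array([0.5607, 0.0806])]
block corners z.05 side [array([0.5548, 0.0172]), array([0.6149, 0.0067]), array([0.6327, 0.0708]), array([0.5678, 0.0761])]
```

```bash
cat >> h.py <<'E'
def row(xyz,yawdeg,dz=None,s=None):
    """tool-down target with tool y heading yawdeg; returns mm, deg in current tool frame"""
    s=s or observe(); Rc=R.from_rotvec(s["eef_rot"]); 
    a=np.radians(yawdeg); y=np.array([np.cos(a),np.sin(a),0]); z=np.array([0,0,-1.]); x=np.cross(y,z)
    Rt=R.from_matrix(np.c_[x,y,z]); d=Rc.inv().apply(np.array(xyz)-s["tool_pos"])*1e3
    t=np.degrees((Rc.inv()*Rt).as_rotvec()); return d.round(1),t.round(2)
def tool2world(p,s=None):
    s=s or observe(); return s["tool_pos"]+R.from_rotvec(s["eef_rot"]).apply(p)
E
python3 - <<'E'
from h import *
s=observe(); m=camera_model("wrist"); T=m["camera_from_world"]
Rc=R.from_rotvec(s["eef_rot"]); c=-T[:3,:3].T@T[:3,3]
print("cam in tool",Rc.inv().apply(c-s["tool_pos"]).round(4),"cam look",Rc.inv().apply(-T[2,:3]).round(3),"right",Rc.inv().apply(T[0,:3]).round(3))
print("tcp px",proj(m,s["tool_pos"]),"ground under tcp",proj(m,s["tool_pos"]*[1,1,0]), "ahead 5cm tool y-",[proj(m,tool2world([0,k,.245-.009])).round(0) for k in(-.1,-.05,.05,.1)],[proj(m,tool2world([k,0,.245-.009])).round(0) for k in(-.1,-.05,.05,.1)])
yaw=np.degrees(np.arctan2(-.232,.511)); print(yaw,row((.511,-.232,.2),yaw))
E
```

```text
cam in tool [ 0.0779  0.0003 -0.1281] cam look [-0.309 -0.     0.951] right [-0.001  1.    -0.   ]
tcp px [[318.43434176 323.36863522]] ground under tcp [[318.68486708 202.75465597]] ahead 5cm tool y- [array([[224., 205.]]), array([[272., 205.]]), array([[366., 205.]]), array([[413., 204.]])] [array([[319., 290.]]), array([[319., 249.]]), array([[319., 156.]]), array([[319., 103.]])]
-24.41860640594009 (array([ 357.2, -167.1,   45.3]), array([  0.  ,   0.  , -39.52]))
```

```bash
python3 -m pendant '[0,10,-5,-48,0,0,0, 40,-25,-80,0,0,-5, 80,-45,-90,0,0,-12, 125,-62,-90,0,0,-19, 170,-82,-80,0,0,-26, 215,-102,-60,0,0,-33, 260,-122,-40,0,0,-39.5, 305,-144,-20,0,0,-39.5, 350,-163,0,0,0,-39.5, 357,-167,40,0,0,-39.5]' ; python3 -m pendant '[0,0,0,0,0,0,0]'
```

```text
time_s: 0.85
tool_pos: [0.2636, -0.539, 0.2453]
eef_rot: [3.061, 0.708, 0.0]
wrist_force: [0.1, 1.2, -0.0]
finger_gap: 0.0856validation failed for argument at $...
```

```bash
python3 -m pendant '[0,10,-5,-48,0,0,0, 0,40,-25,-80,0,0,-5, 0,80,-45,-90,0,0,-12, 0,125,-62,-90,0,0,-19, 0,170,-82,-80,0,0,-26, 0,215,-102,-60,0,0,-33, 0,260,-122,-40,0,0,-39.5, 0,305,-144,-20,0,0,-39.5, 0,350,-163,10,0,0,-39.5, 0,357,-167,40,0,0,-39.5]' ; python3 -m pendant '[0,0,0,0,0,0,0,0,0,0,0,0,0,0,0,0,0,0,0,0,0]'
python3 - <<'E'
from h import *
s=observe();m=camera_model("wrist");im=read_camera("wrist");cv2.imwrite("pics/w1.png",im)
print(s["tool_pos"],m["camera_from_world"][:3,3])
for d in masks_of("wrist","ring_blue")[:3]:
    e=np.array(d["extent"]); print(d["score"],e,fitring([(m,e)],.028,.018))
print(proj(m,tool2world([0,0,s["tool_pos"][2]-.018],s)))
E
```

```text
time_s: 1.85
tool_pos: [0.5134, -0.2297, 0.2068]
eef_rot: [2.636, 1.702, 0.005]
wrist_force: [-0.1, -1.1, 0.2]
finger_gap: 0.0855
time_s: 2.15
tool_pos: [0.511, -0.2333, 0.2074]
eef_rot: [2.64, 1.698, 0.002]
wrist_force: [-0.7, 0.5, 0.4]
finger_gap: 0.0854
[ 0.51099304 -0.23334731  0.20742277] [-0.56160948  0.02897934 -0.34144836]
0.95 [288.1 182.4 350.1 237.9] (array([ 0.51199458, -0.23103987]), np.float64(3.083127525474623))
[[319.75025813 215.16969611]]
```

View pics/w1.png

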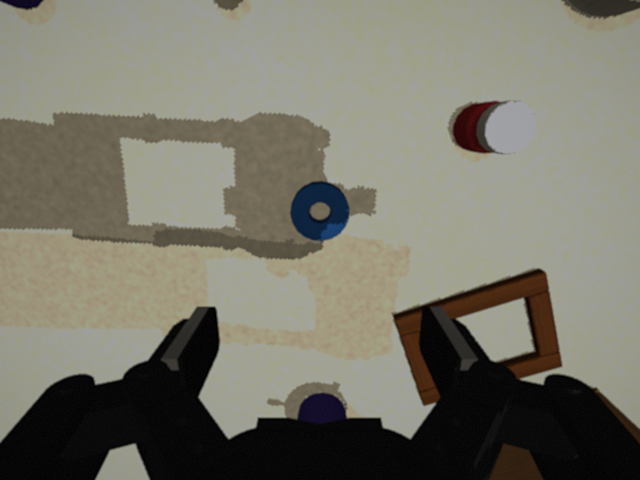

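The blue ring is centred at about (320,211) in the wrist view, nearly under the TCP. I refine it with a colour mask.

```bash
cat >> h.py <<'E'
def hsvmask(im,lo,hi,near=None,rad=60):
    h=cv2.cvtColor(cv2.GaussianBlur(im,(3,3),0),cv2.COLOR_BGR2HSV); mk=cv2.inRange(h,np.array(lo),np.array(hi))
    if near is not None:
        c=np.zeros_like(mk); cv2.circle(c,tuple(int(v) for v in near),rad,255,-1); mk&=c
    n,l,st,_=cv2.connectedComponentsWithStats(mk)
    i=1+np.argmax(st[1:,4]); return l==i
def ext(mk):
    ys,xs=np.nonzero(mk); return np.array([xs.min()-.5,ys.min()-.5,xs.max()+.5,ys.max()+.5])
def fitmask(m,mk,r,h,z0=0.):
    """xy fit of silhouette by area centroid + extents"""
    def sil(p):
        q=proj(m,ringpts(p,r,z0,z0+h)).astype(np.float32); hl=cv2.convexHull(q)[:,0]
        M=cv2.moments(hl); return np.r_[M["m10"]/M["m00"],M["m01"]/M["m00"]],np.sqrt(M["m00"])
    cs,_=cv2.findContours(mk.astype(np.uint8),cv2.RETR_EXTERNAL,cv2.CHAIN_APPROX_NONE)
    c=max(cs,key=cv2.contourArea); hl=cv2.convexHull(c)[:,0].astype(np.float32); M=cv2.moments(hl)
    cc=np.r_[M["m10"]/M["m00"],M["m01"]/M["m00"]]
    s=least_squares(lambda p:sil(p)[0]-cc, atz(m,*cc,z0+h/2)[:2]); return s.x.round(4),cc.round(1),(np.sqrt(M["m00"])/sil(s.x)[1]).round(3)
E
python3 - <<'E'
from h import *
im=cv2.imread("pics/w1.png");s=observe();m=camera_model("wrist")
mk=hsvmask(im,(95,100,20),(125,255,255),(320,211),50); print(ext(mk),mk.sum()); x=fitmask(m,mk,.028,.018); print(x)
yaw=np.degrees(np.arctan2(x[0][1],x[0][0]))
print(yaw,row((*x[0],.015),yaw), s["tool_pos"])
E
```

```text
[290.5 181.5 348.5 240.5] 2243
(array([ 0.5123, -0.2321]), array([319.5, 211. ]), np.float64(0.94))
-24.37313393477632 (array([  2. ,  -0.2, 192.8]), array([ 0.22,  0.03, -0.17])) [ 0.51102012 -0.23362941  0.2077869 ]
```

```bash
python3 -m pendant '[0,2,0,45,0,0,0, 0,2,0,90,0,0,0, 0,2,0,130,0,0,0, 0,2,0,160,0,0,0, 0,2,0,172,0,0,0, 0,2,0,172,0,0,0]'
python3 - <<'E'
from h import *
s=observe();m=camera_model("wrist");im=read_camera("wrist");cv2.imwrite("pics/w2.png",im);print(s["tool_pos"])
mk=hsvmask(im,(95,100,20),(125,255,255)); print(ext(mk)); x=fitmask(m,mk,.028,.018); print(x)
print(row((*x[0],.015),-24.4), proj(m,tool2world([0,0,.014],s)))
E
```

```text
time_s: 2.85
tool_pos: [0.511, -0.2308, 0.0326]
eef_rot: [-2.641, -1.698, 0.002]
wrist_force: [0.1, 0.4, 0.5]
finger_gap: 0.0854
[ 0.51099323 -0.23081365  0.03257321]
[264.5 240.5 382.5 355.5]
(array([ 0.512 , -0.2314]), array([323.3, 298.6]), np.float64(0.948))
(array([-0.3,  0. , 19.5]), array([ 0.07,  0.01, -0.09])) [[320.79116194 307.29779653]]
```

View pics/w2.png

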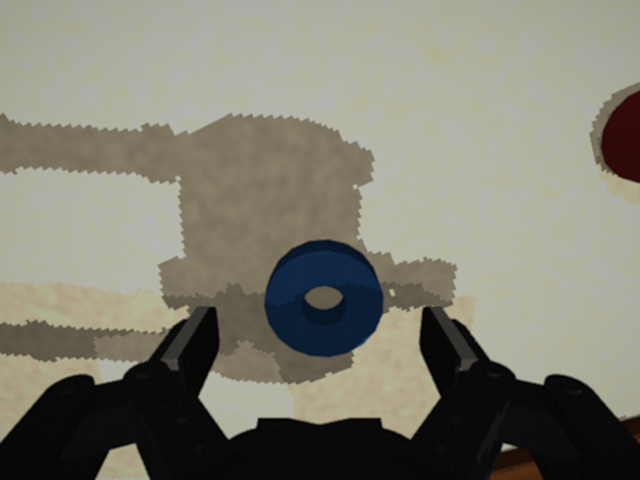

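```bash
python3 -m pendant '[0,0,0,9,0,0,0, 0,0,0,16.5,0,0,0, 0,0,0,17.5,0,0,0, 0,0,0,17.5,0,0,0]'; python3 -m pendant '[0.25,0,0,0,0,0,0, 0.4,0,0,0,0,0,0, 0.6,0,0,0,0,0,0, 0.6,0,0,0,0,0,0, 0.6,0,0,0,0,0,0]' 40
```

```text
time_s: 3.3
tool_pos: [0.5117, -0.2303, 0.0158]
eef_rot: [-2.641, -1.701, 0.0]
wrist_force: [0.0, 1.1, -0.5]
finger_gap: 0.0857
time_s: 3.8
tool_pos: [0.5123, -0.2306, 0.0169]
eef_rot: [2.64, 1.7, 0.001]
wrist_force: [-0.4, 0.0, 5.6]
finger_gap: 0.0545
```

```bash
python3 -m pendant '[0.6,0,0,0,0,0,0, 0.6,0,0,-30,0,0,0, 0.6,0,0,-80,0,0,0, 0.6,0,0,-130,0,0,0, 0.6,0,0,-170,0,0,0, 0.6,0,0,-185,0,0,0, 0.6,0,0,-185,0,0,0]'
python3 - <<'E'
from h import *
s=observe();m=camera_model("wrist");im=read_camera("wrist");cv2.imwrite("pics/w3.png",im);print(s["tool_pos"],s["finger_gap"],s["wrist_force"])
mk=hsvmask(im,(95,100,20),(125,255,255)); print(ext(mk)); np.save("mkb.npy",mk)
E
```

```text
time_s: 4.5
tool_pos: [0.5126, -0.2308, 0.2034]
eef_rot: [2.638, 1.699, 0.004]
wrist_force: [-0.1, 0.8, -0.7]
finger_gap: 0.0545
[ 0.51264991 -0.23080328  0.20339879] 0.05448500000284894 [-0.0916246   0.77336687 -0.65714754]
[252.5 252.5 385.5 378.5]
```

View pics/w3.png

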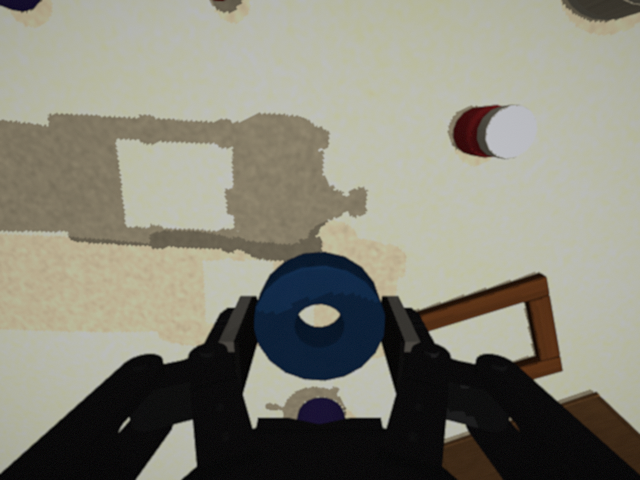

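Run:
```python
from h import *
s=observe();m=camera_model("wrist");mk=np.load("mkb.npy")
x=fitmask(m,mk,.028,.018,s["tool_pos"][2]-.0155); print(x)
p=R.from_rotvec(s["eef_rot"]).inv().apply(np.r_[x[0],s["tool_pos"][2]-.0065]-s["tool_pos"])*1e3; print("ring in tool mm",p.round(2))
print(row((.592,-.015,.215),4.2))
```

```text
(array([ 0.5112, -0.23  ]), array([318.9, 316.6]), np.float64(0.944))
ring in tool mm [ 0.1 -0.8  6.5]
(array([229.3, -16.2, -14.6]), array([ 2.000e-02,  1.000e-02, -2.864e+01]))
```

```bash
python3 -m pendant '[0.6,30,-2,-10,0,0,-3, 0.6,75,-6,-14,0,0,-9, 0.6,120,-9,-14,0,0,-16, 0.6,165,-12,-14,0,0,-22, 0.6,205,-15,-14,0,0,-28.6, 0.6,225,-16,-14,0,0,-28.6, 0.6,229,-16,-14,0,0,-28.6, 0.6,229,-16,-14,0,0,-28.6, 0.6,229,-16,-14,0,0,-28.6]'
python3 - <<'E'
from h import *
s=observe();m=camera_model("wrist");im=read_camera("wrist");cv2.imwrite("pics/w4.png",im);print(s["tool_pos"],s["finger_gap"],R.from_rotvec(s["eef_rot"]).as_matrix()[:,1:].round(3))
for d in masks_of("wrist","spindle")[:4]: print(d["score"],d["extent"])
E
```

```text
time_s: 5.45
tool_pos: [0.5913, -0.0162, 0.2131]
eef_rot: [-2.139, -2.298, 0.003]
wrist_force: [0.1, -0.4, -0.1]
finger_gap: 0.0547
[ 0.59133189 -0.01624695  0.21307241] 0.05466587057324829 [[ 0.997 -0.003]
 [ 0.071 -0.   ]
 [-0.003 -1.   ]]
0.94 [341.9, 9.0, 377.6, 56.0]
0.87 [223.0, 215.5, 260.5, 255.5]
0.79 [337.0, 236.2, 379.1, 276.1]
0.56 [304.6, 128.5, 353.4, 179.8]
```

View pics/w4.png

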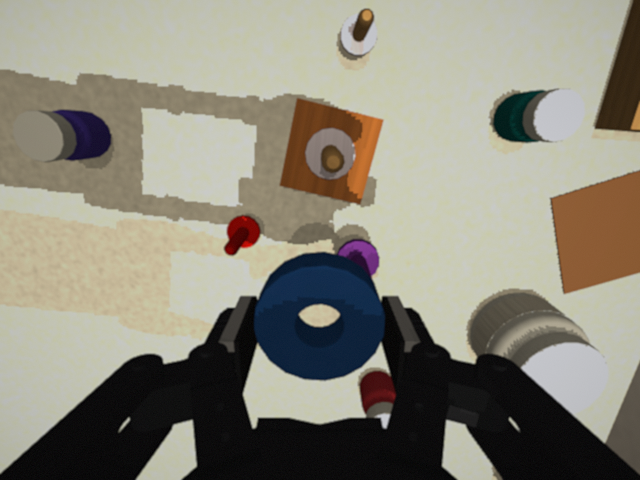

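Run:
```python
import cv2
im=cv2.imread('pics/w4.png')[95:210,270:390]; cv2.imwrite('pics/w4c.png',cv2.resize(im,None,fx=5,fy=5,interpolation=cv2.INTER_CUBIC))
```

```text
(no output)
```

View pics/w4c.png

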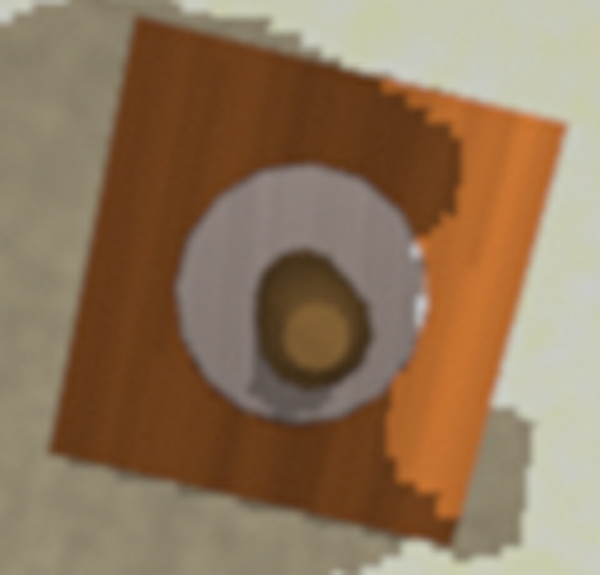

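Run:
```python
from h import *
s=observe();m=camera_model("wrist")
a=atz(m,333.4,162.2,.124);b=atz(m,330,153.8,.058)
print(s["tool_pos"],"tip",a.round(4),"flange",b.round(4))
Rc=R.from_rotvec(s["eef_rot"])
c=-m["camera_from_world"][:3,:3].T@m["camera_from_world"][:3,3]
for p in(a,b): 
    print("tool",(Rc.inv().apply(p-s["tool_pos"])*1e3).round(1), "cam-based", (Rc.inv().apply(p-c)*1e3+[77.9,.3,-128.1]).round(1))
print("ring hole check", proj(m,c+Rc.apply(np.array([-77.9,-.3,128.1-2.5])*1e-3)), proj(m,c+Rc.apply(np.array([-77.9,-.3,128.1+15])*1e-3)))
```

```text
[ 0.59153425 -0.01652776  0.21412249] tip [0.5949 0.0421 0.124 ] flange [0.5947 0.0424 0.058 ]
tool [58.2  7.6 90.1] cam-based [57.4  9.3 90.2]
tool [ 58.5   7.5 156.1] cam-based [ 57.8   9.2 156.2]
ring hole check [[318.20644635 326.40295729]] [[318.25619912 305.69968926]]
```

```bash
python3 -m pendant '[0.6,30,5,0,0,0,0, 0.6,58,9,0,0,0,0, 0.6,58,9,20,0,0,0, 0.6,58,9,50,0,0,0, 0.6,58,9,64,0,0,0, 0.6,58,9,64,0,0,0, 0.6,58,9,64,0,0,0]'
python3 - <<'E'
from h import *
s=observe();m=camera_model("wrist");im=read_camera("wrist");cv2.imwrite("pics/w5.png",im);print(s["tool_pos"],s["finger_gap"])
top=read_camera("side");cv2.imwrite("pics/s5.png",cv2.resize(top[200:360,200:400],None,fx=4,fy=3.7))
E
```

```text
time_s: 6.25
tool_pos: [0.5968, 0.0426, 0.1515]
eef_rot: [2.14, 2.299, 0.0]
wrist_force: [0.1, 0.5, -0.3]
finger_gap: 0.0543
[0.59682287 0.04258576 0.15151019] 0.05425549212818541
```

View pics/w5.png

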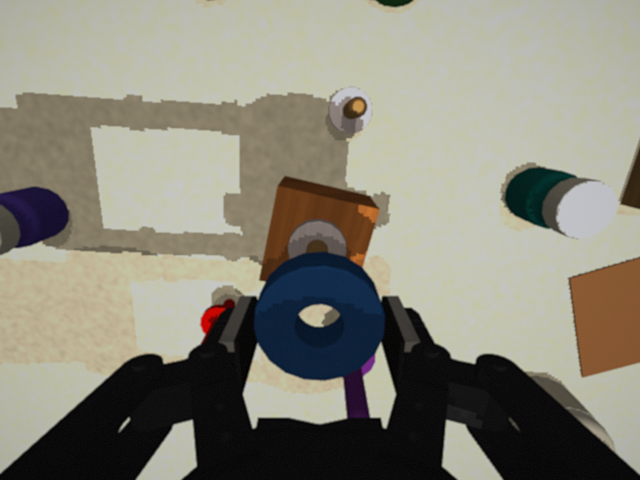

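View pics/s5.png

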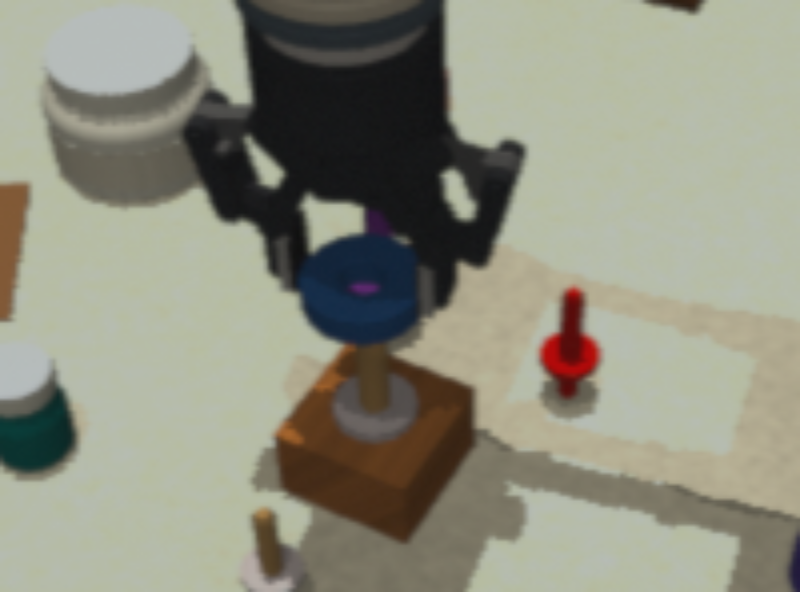

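Run:
```python
from h import *
im=cv2.imread('pics/w5.png'); c=im[205:265,270:370]; cv2.imwrite('pics/w5c.png',cv2.resize(c,None,fx=7,fy=7,interpolation=cv2.INTER_CUBIC))
s=observe();m=camera_model("wrist")
Rc=R.from_rotvec(s["eef_rot"])
cc=-m["camera_from_world"][:3,:3].T@m["camera_from_world"][:3,3]
for z in (.1515-.058,):
  q=[proj(m,cc+Rc.apply(np.array([-77.9+20*np.cos(t),-.3+20*np.sin(t),128.1+z*1e3])*1e-3))[0] for t in np.linspace(0,6.28,73)]
  q=np.array(q); print(q.min(0),q.max(0))
```

```text
[288.65711309 220.09095145] [348.14768476 276.26980943]
```

View pics/w5c.png

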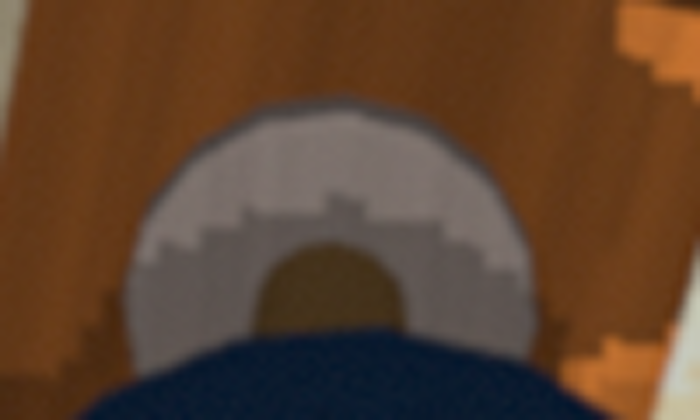

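The stem lines up within about 0.6 mm: the flange edges are at columns 288.6 and 346.4, against 288.7 and 348.1 predicted. I lower the ring.

```bash
python3 -m pendant '[0.6,0,-0.5,15,0,0,0, 0.6,0,-0.5,27,0,0,0, 0.6,0,-0.5,38,0,0,0, 0.6,0,-0.5,38,0,0,0]';python3 -m pendant '[0.6,0,0,12,0,0,0, 0.6,0,0,24,0,0,0, 0.6,0,0,34,0,0,0, 0.6,0,0,36,0,0,0, 0.6,0,0,36,0,0,0]'
```

```text
time_s: 6.75
tool_pos: [0.5948, 0.0432, 0.1095]
eef_rot: [-2.137, -2.298, 0.005]
wrist_force: [-0.5, -0.7, -1.0]
finger_gap: 0.0546
time_s: 7.25
tool_pos: [0.5959, 0.0432, 0.0762]
eef_rot: [-2.139, -2.3, 0.001]
wrist_force: [-0.6, -0.7, -0.5]
finger_gap: 0.0547
```

```bash
python3 -m pendant '[0.3,0,0,1,0,0,0, 0.15,0,0,1,0,0,0, 0,0,0,1,0,0,0, 0,0,0,1,0,0,0, 0,0,0,0,0,0,0]'; python3 -m pendant '[0,0,0,-20,0,0,0, 0,0,0,-65,0,0,0, 0,0,0,-115,0,0,0, 0,-30,0,-135,0,0,0, 0,-50,0,-140,0,0,0, 0,-50,0,-140,0,0,0, 0,-50,0,-140,0,0,0]'
python3 - <<'E'
from h import *
s=observe();m=camera_model("wrist");im=read_camera("wrist");cv2.imwrite("pics/w6.png",im);print(s["tool_pos"],s["finger_gap"])
top=read_camera("side");cv2.imwrite("pics/s6.png",cv2.resize(top[200:360,200:400],None,fx=4,fy=3.7))
E
```

```text
time_s: 7.75
tool_pos: [0.5962, 0.0432, 0.0768]
eef_rot: [-2.139, -2.301, -0.0]
wrist_force: [-0.7, -0.3, 0.2]
finger_gap: 0.0852
time_s: 8.45
tool_pos: [0.5997, -0.0067, 0.2165]
eef_rot: [-2.14, -2.299, -0.0]
wrist_force: [0.9, 0.1, -1.1]
finger_gap: 0.0853
[ 0.5997326  -0.00668151  0.21647963] 0.08533965564417387
```

View pics/w6.png

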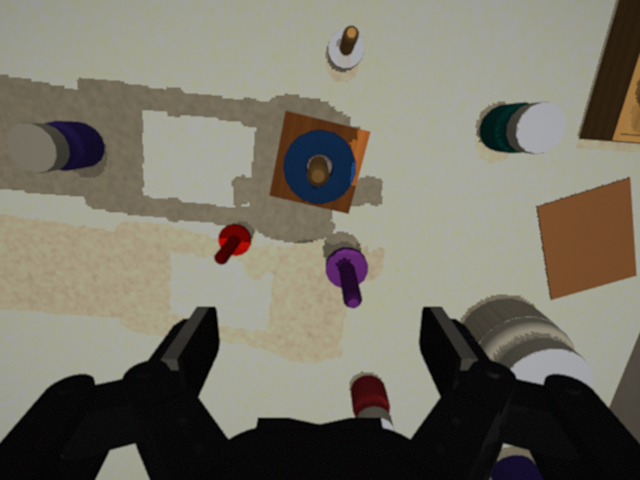

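View pics/s6.png

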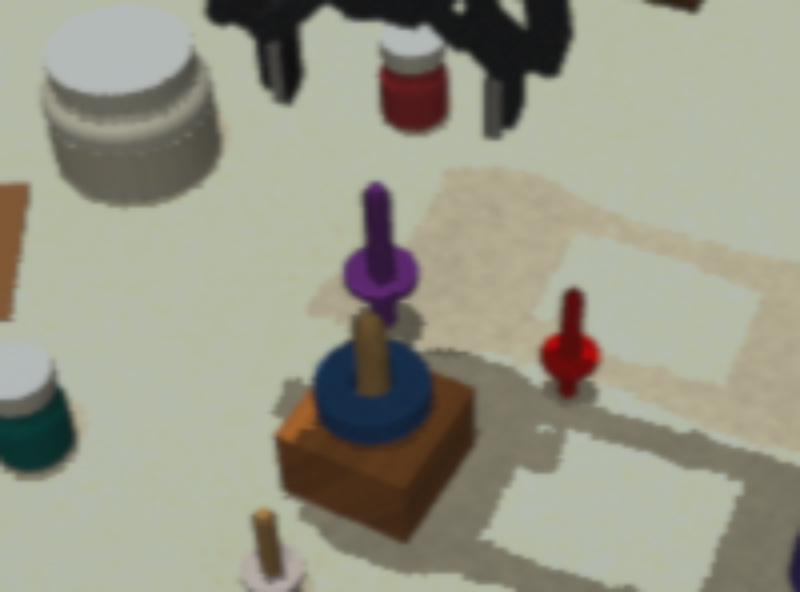

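The blue ring lies flat and fully home on the flange (wrist view 319,168). Next is the yellow ring.

Run:
```python
from h import *
print(row((.5125,.218,.205),23))
```

```text
(array([229.7, -70.3,  11. ]), array([ -0.09,  -0.06, -18.81]))
```

```bash
python3 -m pendant '[0,35,-12,0,0,0,-3, 0,80,-25,0,0,0,-8, 0,125,-39,2,0,0,-13, 0,170,-53,6,0,0,-18.8, 0,210,-65,10,0,0,-18.8, 0,230,-70,11,0,0,-18.8, 0,230,-70,11,0,0,-18.8, 0,230,-70,11,0,0,-18.8]'
python3 - <<'E'
from h import *
s=observe();m=camera_model("wrist");im=read_camera("wrist");cv2.imwrite("pics/w7.png",im);print(s["tool_pos"],s["finger_gap"])
mk=hsvmask(im,(18,120,60),(34,255,255)); print(ext(mk),mk.sum()); x=fitmask(m,mk,.020,.018); print(x)
Rc=R.from_rotvec(s["eef_rot"]);cc=-m["camera_from_world"][:3,:3].T@m["camera_from_world"][:3,3]
print(np.degrees(np.arctan2(x[0][1],x[0][0])),row((*x[0],.015),23.,s=s),(Rc.inv().apply(np.r_[x[0],.009]-cc)*1e3+[77.9,.3,-128.1]).round(1))
E
```

```text
time_s: 9.35
tool_pos: [0.5128, 0.2182, 0.2051]
eef_rot: [-1.732, -2.62, 0.002]
wrist_force: [0.2, 0.5, -0.4]
finger_gap: 0.0857
[0.51279656 0.21824562 0.20512986] 0.08566244431056165
[295.5 191.5 337.5 234.5] 1178
(array([0.5086, 0.2179]), array([316.5, 213.3]), np.float64(0.954))
23.19179208710221 (array([  1.4,  -3.8, 190.1]), array([-0.07,  0.02,  0.07])) [ 1.000e-01 -1.900e+00  1.962e+02]
```

View pics/w7.png

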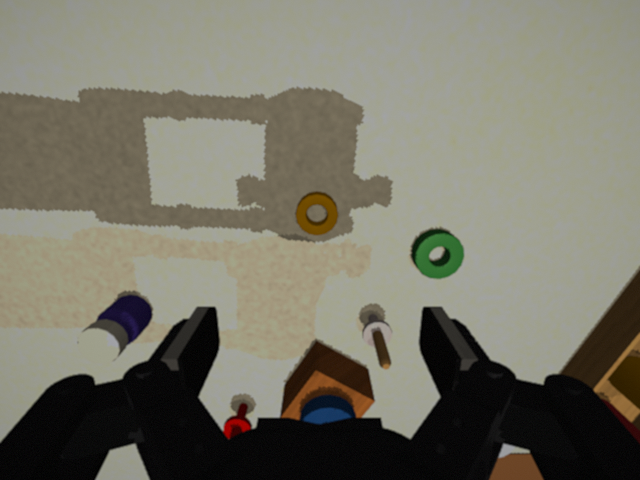

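```bash
python3 -m pendant '[0,0.7,-2,45,0,0,0, 0,0.7,-2,90,0,0,0, 0,0.7,-2,130,0,0,0, 0,0.7,-2,160,0,0,0, 0,0.7,-2,170,0,0,0, 0,0.7,-2,170,0,0,0, 0,0.7,-2,170,0,0,0]'
python3 - <<'E'
from h import *
s=observe();m=camera_model("wrist");im=read_camera("wrist");cv2.imwrite("pics/w8.png",im);print(s["tool_pos"],s["finger_gap"])
mk=hsvmask(im,(18,120,60),(34,255,255)); print(ext(mk),mk.sum()); x=fitmask(m,mk,.020,.018); print(x)
Rc=R.from_rotvec(s["eef_rot"]);cc=-m["camera_from_world"][:3,:3].T@m["camera_from_world"][:3,3]
print(row((*x[0],.015),23.,s=s),(Rc.inv().apply(np.r_[x[0],.009]-cc)*1e3+[77.9,.3,-128.1]).round(1))
E
```

```text
time_s: 10.1
tool_pos: [0.5125, 0.2173, 0.0377]
eef_rot: [1.735, 2.617, 0.003]
wrist_force: [0.0, 0.2, -0.4]
finger_gap: 0.0857
[0.51248458 0.21734473 0.03773372] 0.08565232248735272
[273.5 248.5 356.5 333.5] 4943
(array([0.5084, 0.2181]), array([314.9, 291.6]), np.float64(0.959))
(array([ 2.3, -3.5, 22.7]), array([ 0.15,  0.01, -0.09])) [ 1.  -1.6 28.8]
```

View pics/w8.png

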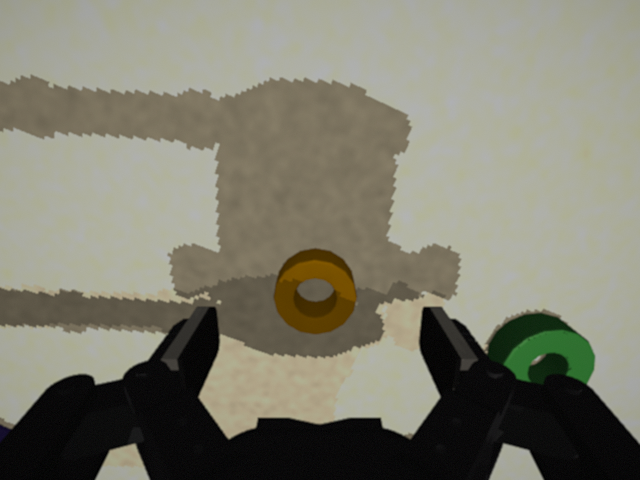

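```bash
python3 -m pendant '[0,1.2,-1.8,9,0,0,0, 0,1.2,-1.8,17,0,0,0, 0,1.2,-1.8,18.5,0,0,0, 0,1.2,-1.8,18.5,0,0,0]'; python3 -m pendant '[0.25,0,0,0,0,0,0, 0.45,0,0,0,0,0,0, 0.8,0,0,0,0,0,0, 0.8,0,0,0,0,0,0, 0.8,0,0,0,0,0,0, 0.8,0,0,0,0,0,0]' 40
```

```text
time_s: 10.55
tool_pos: [0.5087, 0.2179, 0.0166]
eef_rot: [-1.734, -2.619, 0.001]
wrist_force: [0.5, -0.3, -0.5]
finger_gap: 0.0856
time_s: 11.15
tool_pos: [0.5095, 0.2181, 0.018]
eef_rot: [1.735, 2.618, 0.002]
wrist_force: [-0.6, 0.5, 4.1]
finger_gap: 0.0384
```

```bash
python3 -m pendant '[0.8,0,0,0,0,0,0, 0.8,0,0,-30,0,0,0, 0.8,0,0,-80,0,0,0, 0.8,0,0,-130,0,0,0, 0.8,0,0,-170,0,0,0, 0.8,0,0,-195,0,0,0, 0.8,0,0,-195,0,0,0, 0.8,0,0,-195,0,0,0]'
python3 - <<'E'
from h import *
s=observe();m=camera_model("wrist");im=read_camera("wrist");cv2.imwrite("pics/w9.png",im);print(s["tool_pos"],s["finger_gap"],s["wrist_force"])
mk=hsvmask(im,(18,120,60),(34,255,255)); print(ext(mk),mk.sum())
Rc=R.from_rotvec(s["eef_rot"]);cc=-m["camera_from_world"][:3,:3].T@m["camera_from_world"][:3,3]
x=fitmask(m,mk,.020,.018,s["tool_pos"][2]-.0175); print(x,(Rc.inv().apply(np.r_[x[0],s["tool_pos"][2]-.0085]-cc)*1e3+[77.9,.3,-128.1]).round(1))
print(row((.5955,-.012,.215),4.2))
E
```

```text
time_s: 11.95
tool_pos: [0.5091, 0.2179, 0.2117]
eef_rot: [-1.735, -2.619, 0.0]
wrist_force: [-0.0, 0.3, -0.4]
finger_gap: 0.0379
[0.50909098 0.21792151 0.21172603] 0.037923341820033485 [-0.02246735  0.27802044 -0.36396767]
[273.5 266.5 364.5 363.5] 6189
(array([0.5073, 0.218 ]), array([318.9, 315.5]), np.float64(0.949)) [-0.5  0.3  8.5]
(array([-245.4,   -9.6,   -4.7]), array([-0.15,  0.02, 18.76]))
```

View pics/w9.png

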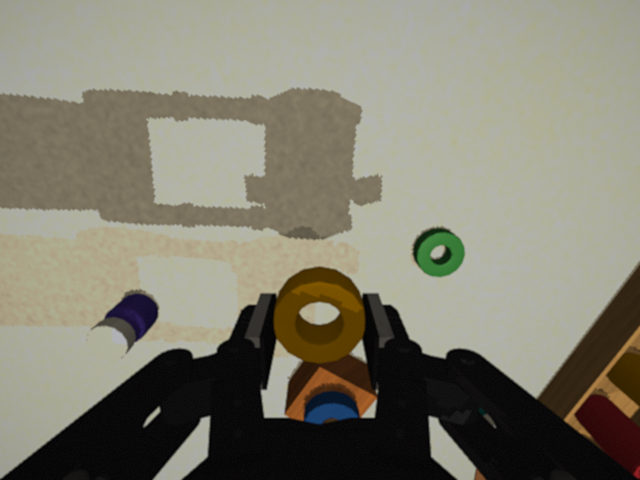

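```bash
python3 -m pendant '[0.8,-30,-1,-5,0,0,3, 0.8,-78,-3,-5,0,0,7, 0.8,-125,-5,-5,0,0,12, 0.8,-172,-7,-5,0,0,17, 0.8,-215,-9,-5,0,0,18.8, 0.8,-243,-10,-5,0,0,18.8, 0.8,-243,-10,-5,0,0,18.8, 0.8,-243,-10,-5,0,0,18.8]'
python3 - <<'E'
from h import *
s=observe();m=camera_model("wrist");im=read_camera("wrist");cv2.imwrite("pics/w10.png",im);print(s["tool_pos"],s["finger_gap"])
cv2.imwrite('pics/w10c.png',cv2.resize(im[90:250,230:430],None,fx=4,fy=3.75,interpolation=cv2.INTER_CUBIC))
E
```

```text
time_s: 12.8
tool_pos: [0.594, -0.01, 0.2147]
eef_rot: [-2.138, -2.296, 0.004]
wrist_force: [-0.1, 0.1, -0.2]
finger_gap: 0.0382
[ 0.59402266 -0.01003762  0.21465348] 0.038223741592776694
```

View pics/w10c.png

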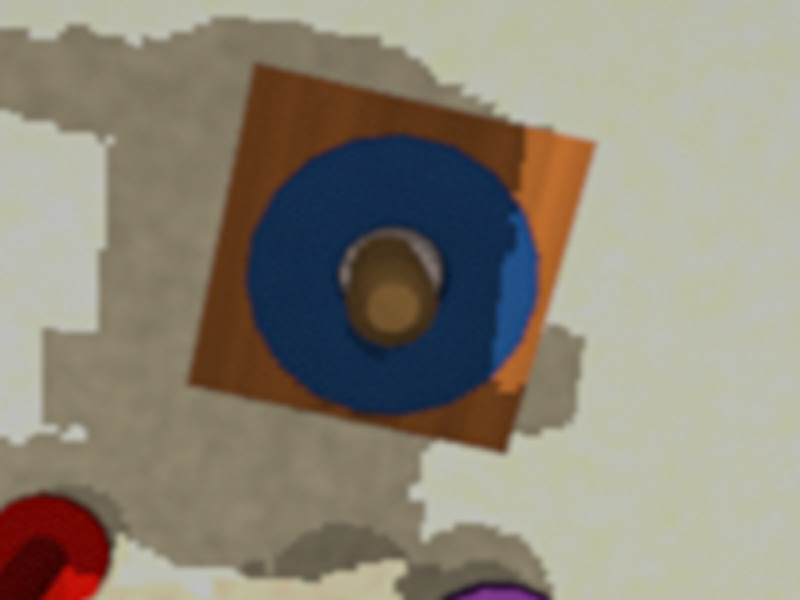

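Run:
```python
from h import *
s=observe();m=camera_model("wrist")
a=atz(m,328.0,172.1,.124)
Rc=R.from_rotvec(s["eef_rot"]);c=-m["camera_from_world"][:3,:3].T@m["camera_from_world"][:3,3]
print(s["tool_pos"],a.round(4),(Rc.inv().apply(a-s["tool_pos"])*1e3).round(1),(Rc.inv().apply(a-c)*1e3+[77.9,.3,-128.1]).round(1))
```

```text
[ 0.59401929 -0.00919226  0.2152955 ] [0.5943 0.0431 0.124 ] [52.1  4.3 91.3] [51.3  6.  91.4]
```

```bash
python3 -m pendant '[0.8,30,3,0,0,0,0, 0.8,52.2,5.3,0,0,0,0, 0.8,52.2,5.3,20,0,0,0, 0.8,52.2,5.3,50,0,0,0, 0.8,52.2,5.3,63,0,0,0, 0.8,52.2,5.3,63,0,0,0, 0.8,52.2,5.3,63,0,0,0]'
python3 - <<'E'
from h import *
s=observe();m=camera_model("wrist");im=read_camera("wrist");print(s["tool_pos"],s["finger_gap"])
cv2.imwrite('pics/w11c.png',cv2.resize(im[190:390,220:420],None,fx=4,fy=3,interpolation=cv2.INTER_CUBIC))
top=read_camera("side");cv2.imwrite("pics/s11.png",cv2.resize(top[240:340,240:350],None,fx=6,fy=6))
Rc=R.from_rotvec(s["eef_rot"]);cc=-m["camera_from_world"][:3,:3].T@m["camera_from_world"][:3,3]
q=np.array([proj(m,cc+Rc.apply(np.array([-77.9+28*np.cos(t),-.3+28*np.sin(t),128.1+1e3*(.151-.076)])*1e-3))[0] for t in np.linspace(0,6.28,73)]); print(q.min(0),q.max(0))
mk=hsvmask(im,(95,100,20),(125,255,255)); print(ext(mk))
E
```

```text
time_s: 13.55
tool_pos: [0.5961, 0.0432, 0.1549]
eef_rot: [2.139, 2.301, 0.0]
wrist_force: [-0.2, 0.2, -0.5]
finger_gap: 0.038
[0.59607469 0.04319617 0.15487432] 0.037972520316004184
[273.34601423 214.97602963] [363.37630191 299.28166292]
[276.5 211.5 361.5 279.5]
```

View pics/w11c.png

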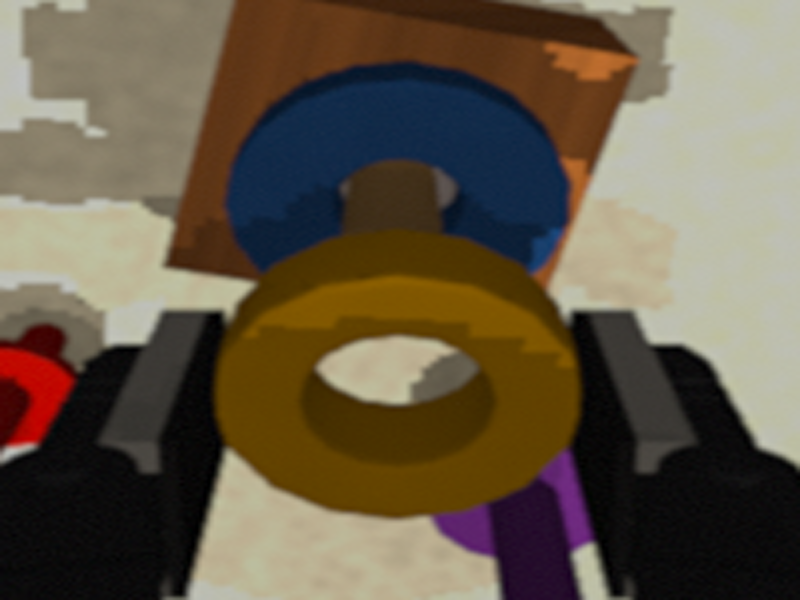

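View pics/s11.png

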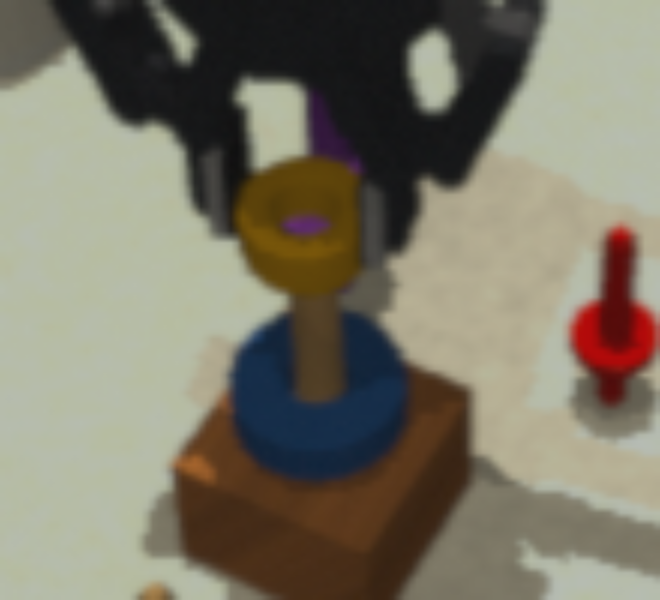

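```bash
python3 -m pendant '[0.8,0,-0.3,12,0,0,0, 0.8,0,-0.3,24,0,0,0, 0.8,0,-0.3,34,0,0,0, 0.8,0,-0.3,34,0,0,0]';python3 -m pendant '[0.8,0,0,10,0,0,0, 0.8,0,0,18,0,0,0, 0.8,0,0,21,0,0,0, 0.8,0,0,21,0,0,0, 0.8,0,0,21,0,0,0]'
```

```text
time_s: 14.05
tool_pos: [0.5946, 0.0426, 0.1172]
eef_rot: [-2.137, -2.298, 0.005]
wrist_force: [-0.2, -0.4, -1.7]
finger_gap: 0.0383
time_s: 14.55
tool_pos: [0.596, 0.0427, 0.0995]
eef_rot: [2.139, 2.3, 0.0]
wrist_force: [0.5, -0.4, -0.8]
finger_gap: 0.038
```

```bash
python3 -m pendant '[0.8,0,0,2,0,0,0, 0.8,0,0,3,0,0,0, 0.8,0,0,3,0,0,0, 0.8,0,0,3,0,0,0]'
python3 - <<'E'
from h import *
im=read_camera("side");cv2.imwrite("pics/s12.png",cv2.resize(im[240:340,240:350],None,fx=6,fy=6,interpolation=2))
E
```

```text
time_s: 14.95
tool_pos: [0.5959, 0.0426, 0.0963]
eef_rot: [2.139, 2.3, 0.0]
wrist_force: [-0.4, 0.2, -0.2]
finger_gap: 0.0383
```

View pics/s12.png

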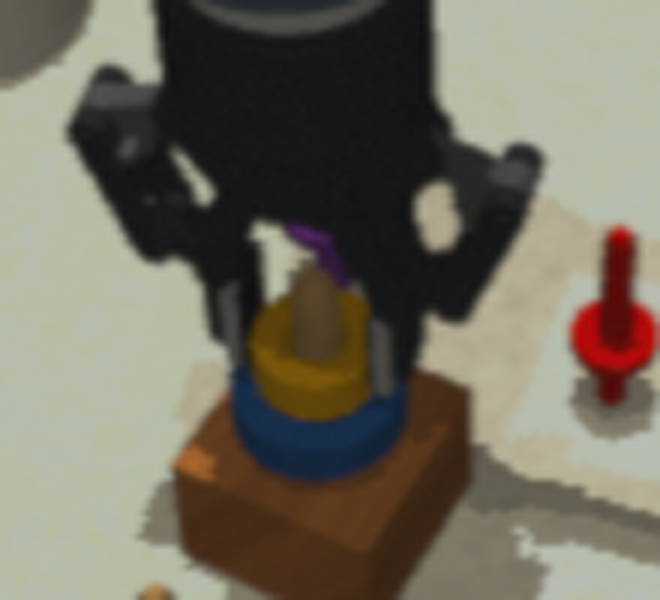

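```bash
python3 -m pendant '[0.4,0,0,0,0,0,0, 0.2,0,0,0,0,0,0, 0,0,0,0,0,0,0, 0,0,0,0,0,0,0, 0,0,0,-10,0,0,0, 0,0,0,-18,0,0,0, 0,0,0,-18,0,0,0, 0,0,0,-18,0,0,0]'
python3 - <<'E'
from h import *
s=observe();print(s["tool_pos"])
im=read_camera("side");cv2.imwrite("pics/s13.png",cv2.resize(im[240:340,240:350],None,fx=6,fy=6,interpolation=2))
im=read_camera("wrist");cv2.imwrite("pics/w13.png",im)
E
```

```text
time_s: 15.8
tool_pos: [0.5963, 0.0427, 0.1151]
eef_rot: [2.139, 2.3, 0.002]
wrist_force: [0.4, -0.3, -0.3]
finger_gap: 0.0852
[0.59626388 0.04268382 0.11513761]
```

View pics/s13.png

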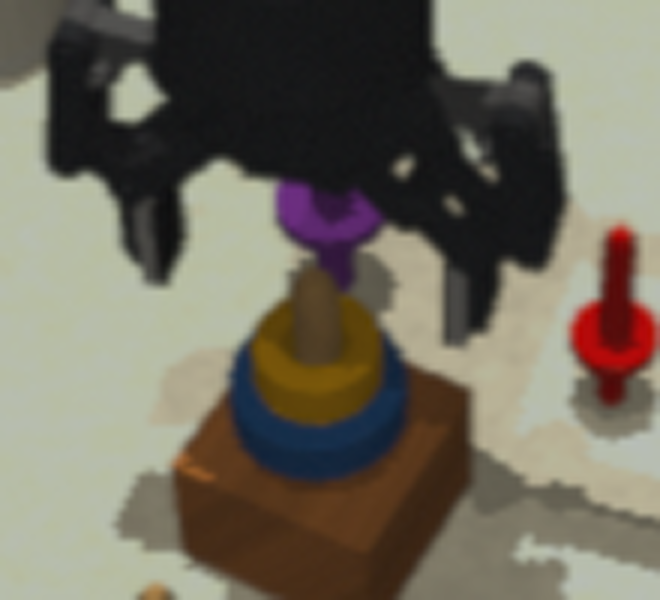

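View pics/w13.png

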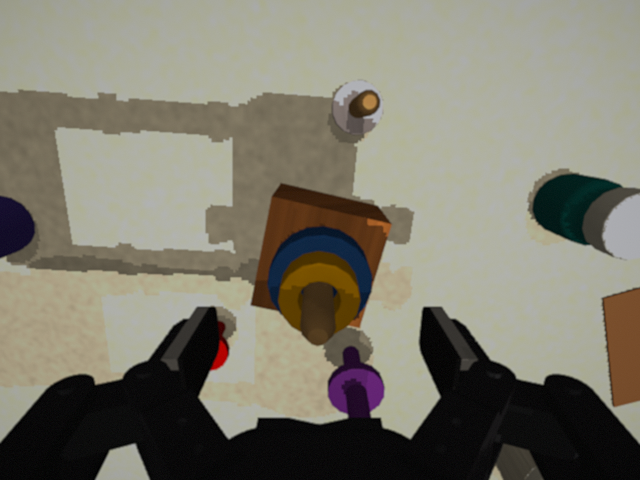

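Both rings are seated and free, and the stem tip at (319,335) is centred between the jaws. Next I grip the stem.

```bash
python3 -m pendant '[0.3,0,0,0,0,0,0, 0.6,0,0,0,0,0,0, 0.75,0,0,0,0,0,0, 0.9,0,0,0,0,0,0, 1,0,0,0,0,0,0, 1,0,0,0,0,0,0, 1,0,0,0,0,0,0, 1,0,0,0,0,0,0]' 70
python3 - <<'E'
from h import *
s=observe();print(s["tool_pos"],s["finger_gap"],s["wrist_force"],s["torque"])
im=read_camera("side");cv2.imwrite("pics/s14.png",cv2.resize(im[240:340,240:350],None,fx=6,fy=6,interpolation=2))
im=read_camera("wrist");cv2.imwrite("pics/w14.png",im)
E
```

```text
time_s: 16.7
tool_pos: [0.5959, 0.0427, 0.1144]
eef_rot: [2.139, 2.301, -0.0]
wrist_force: [-0.8, 0.5, 1.7]
finger_gap: 0.0127
[0.59586271 0.04269478 0.11438532] 0.012660800652384552 [-0.82936011  0.48405198  1.74179252] [-0.0267676   0.17542889  0.00151942]
```

View pics/s14.png

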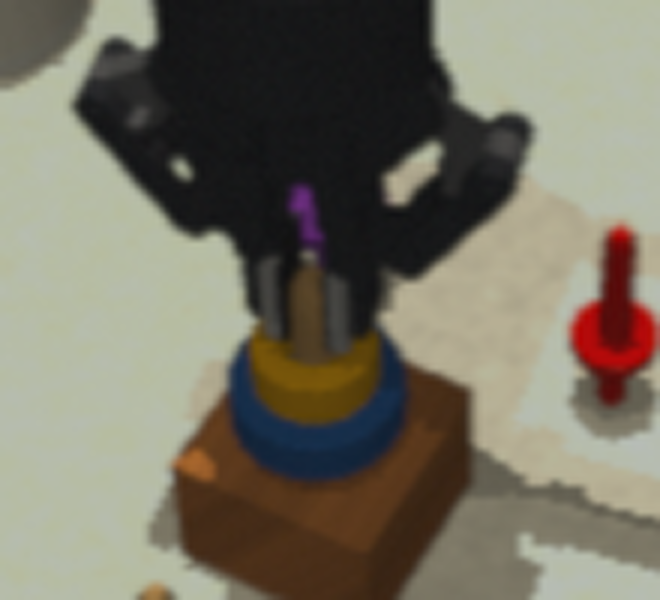

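View pics/w14.png

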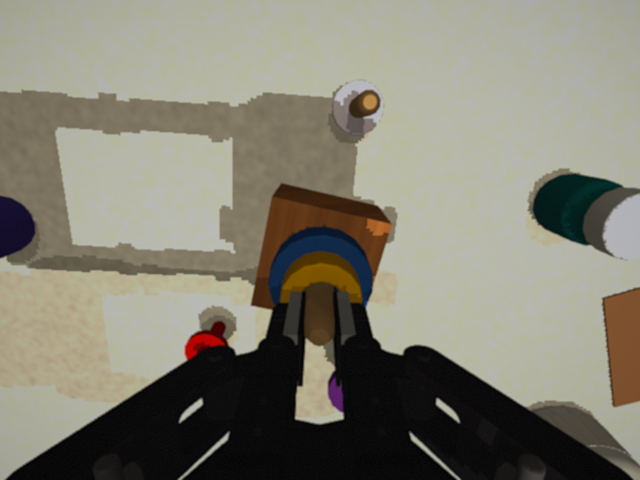

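```bash
python3 -m pendant '[1,0,0,-5,0,0,0, 1,0,0,-13,0,0,0, 1,0,0,-22,0,0,0, 1,0,0,-32,0,0,0, 1,0,0,-44,0,0,0, 1,0,0,-60,0,0,0, 1,0,0,-80,0,0,0, 1,0,0,-100,0,0,0, 1,0,0,-105,0,0,0, 1,0,0,-105,0,0,0]' 80
python3 - <<'E'
from h import *
s=observe();print(s["tool_pos"],s["finger_gap"],s["wrist_force"],s["torque"],s["joint_positions"])
im=read_camera("side");cv2.imwrite("pics/s15.png",im)
im=read_camera("wrist");cv2.imwrite("pics/w15.png",im)
E
```

```text
time_s: 17.8
tool_pos: [0.5964, 0.0427, 0.2211]
eef_rot: [2.138, 2.299, 0.003]
wrist_force: [0.4, 0.7, -2.1]
finger_gap: 0.0118
[0.59642823 0.04269049 0.22111552] 0.011751363796700451 [ 0.37575431  0.66534314 -2.14719364] [-0.02121848 -0.04432749  0.0062024 ] [ 1.45609191e-02  7.92216434e-02  1.28593673e+00  5.40042710e-06
  1.77343340e+00 -5.79686347e-02]
```

View pics/s15.png

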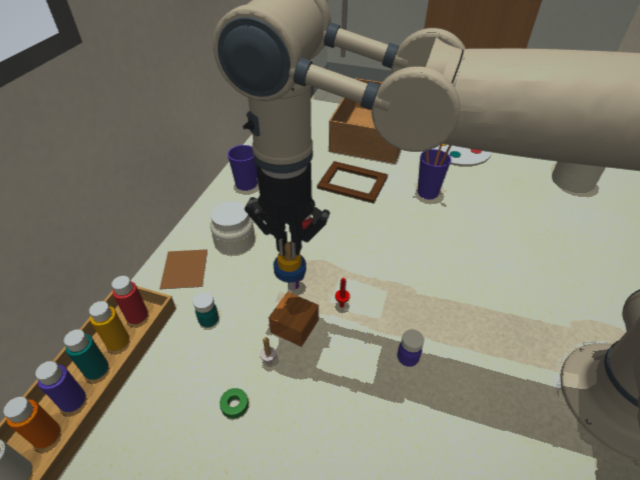

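View pics/w15.png

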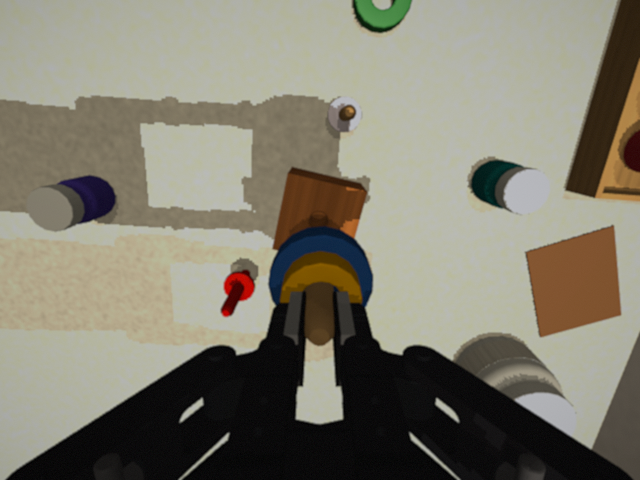

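```bash
python3 -m pendant '[1,0,0,-15,0,0,0, 1,0,-3,-35,0,0,0, 1,0,-6,-60,0,0,0, 1,0,-10,-85,0,0,0, 1,0,-15,-110,-1,0,0, 1,0,-20,-130,-3,0,0, 1,0,-25,-145,-6,0,0, 1,0,-30,-152,-9,0,0, 1,0,-35,-156,-12,0,0, 1,0,-40,-160,-15,0,0]' 80
python3 - <<'E'
from h import *
s=observe();print(s["tool_pos"],s["finger_gap"],s["wrist_force"],s["torque"],s["joint_positions"],R.from_rotvec(s["eef_rot"]).as_matrix()[:,2])
E
```

```text
time_s: 18.9
tool_pos: [0.5554, 0.0398, 0.3807]
eef_rot: [2.007, 2.158, 0.288]
wrist_force: [0.0, -0.0, -2.1]
finger_gap: 0.0119
[0.55539714 0.03976386 0.38065543] 0.011901541173661821 [ 0.03051183 -0.03086616 -2.11870948] [-0.01157121  0.17994067 -0.02059919] [-8.93435254e-04 -1.88725848e-01  1.27804126e+00  1.96227469e-02
  1.78775671e+00 -6.66910970e-02] [ 0.26137646  0.01892797 -0.96505134]
```

```bash
python3 -m pendant '[1,0,0,0,-3,0,0, 1,0,0,0,-7,0,0, 1,0,0,0,-11,0,0, 1,0,0,0,-15,0,0, 1,0,0,0,-19,0,0, 1,0,0,0,-23,0,0, 1,0,0,0,-26,0,0, 1,0,0,0,-28.5,0,0, 1,0,0,0,-30,0,0, 1,0,0,0,-30,0,0]' 80;python3 -m pendant '[1,0,0,0,0,0,0,1,0,0,0,0,0,0,1,0,0,0,0,0,0]'
python3 - <<'E'
from h import *
s=observe();z=R.from_rotvec(s["eef_rot"]).as_matrix()[:,2];print(s["tool_pos"],s["finger_gap"],s["wrist_force"],s["joint_positions"],z,np.degrees(np.arccos(-z[2])))
im=read_camera("side");cv2.imwrite("pics/s16.png",im)
im=read_camera("wrist");cv2.imwrite("pics/w16.png",im)
im=read_camera("top");cv2.imwrite("pics/t16.png",im)
E
```

```text
time_s: 19.9
tool_pos: [0.5553, 0.0398, 0.3792]
eef_rot: [1.704, 1.832, 0.759]
wrist_force: [-1.5, 0.8, -1.4]
finger_gap: 0.0116
time_s: 20.2
tool_pos: [0.5562, 0.0398, 0.3795]
eef_rot: [1.704, 1.832, 0.759]
wrist_force: [0.5, -0.0, -1.7]
finger_gap: 0.0119
[0.55619138 0.03984038 0.37945892] 0.011942847230393695 [ 0.50069912 -0.03730789 -1.65386114] [-0.0335884  -0.63427898  1.75953047  0.07949355  1.23520491 -0.10154328] [ 0.70492332  0.05133619 -0.70742328] 44.97434849704359
```

View pics/s16.png

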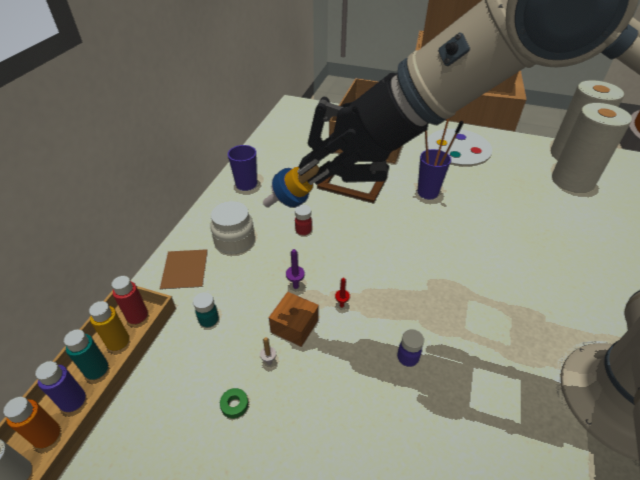

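View pics/w16.png

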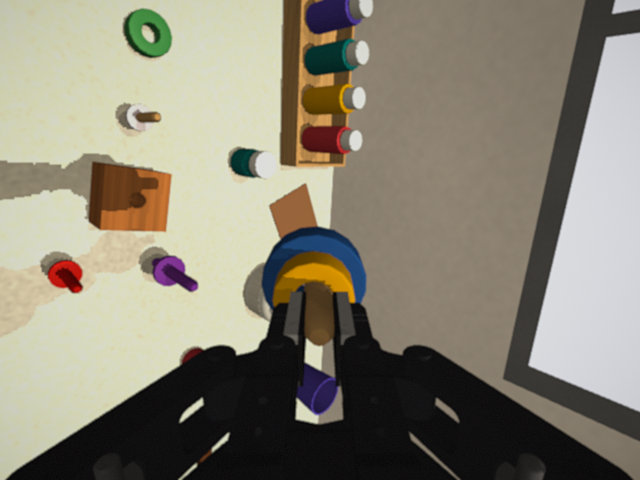

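View pics/t16.png

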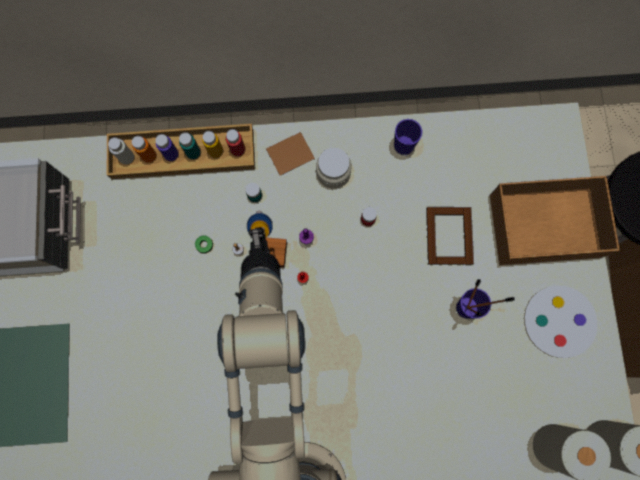

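Run:
```python
from h import *
im=cv2.imread("pics/s16.png");cv2.imwrite("pics/s16c.png",cv2.resize(im[140:230,240:360],None,fx=6,fy=6,interpolation=2))
s=observe();m=camera_model("side");Rc=R.from_rotvec(s["eef_rot"])
for k in (-.010,.020,.064,.102): # tip, yellow top, flange underside, shank end along tool z
    p=s["tool_pos"]+Rc.apply([0,0,k]); q=proj(m,p)[0]; print(k,p.round(3),q.round(1),((q-[240,140])*6).round(0))
```

```text
-0.01 [0.549 0.039 0.386] [317.6 167.1] [466. 163.]
0.02 [0.57  0.041 0.365] [302.7 177.7] [376. 226.]
0.064 [0.601 0.043 0.334] [282.4 192. ] [254. 312.]
0.102 [0.628 0.045 0.307] [266.2 203.5] [157. 381.]
```

View pics/s16c.png

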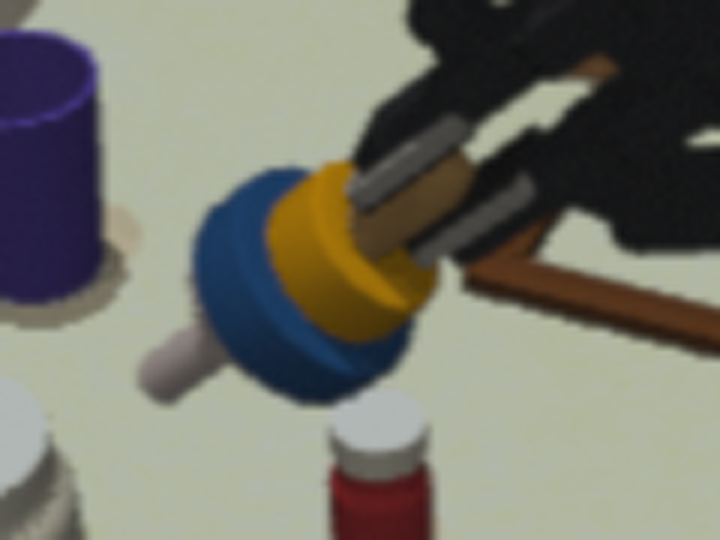

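The shank end shows at (158,383) in the crop, against (157,381) predicted, so the spindle lies along the tool at 45°. The rings are stacked against the flange and nothing else has moved. I hand in.

```bash
python3 -m pendant '[1,0,0,0,0,0,0,1,0,0,0,0,0,0,1,0,0,0,0,0,0]'
python3 - <<'E'
from station import *
s=observe(); print(s["time_s"],s["tool_pos"],s["finger_gap"],abs(s["joint_vel"]).max())
close_job()
E
```

```text
time_s: 20.65
tool_pos: [0.556, 0.0398, 0.3792]
eef_rot: [1.704, 1.832, 0.759]
wrist_force: [0.5, -0.1, -1.9]
finger_gap: 0.0119
20.65 [0.55601058 0.0398038  0.37924437] 0.011901474577180169 0.00219394071087763
the job is handed in; nothing more can be done
```

The job is handed in, at 20.7 s of the 72 s allowed. I threaded the blue ring, then the yellow one, down the spindle in the block, and each was fully home and let go. I then drew the loaded spindle straight up by its bare stem end, leaned it over, and finished still holding it.

**Last checks:**
- **Lean:** the tool axis was at 45.0° from upright. The shank end was about 2 crop pixels (under half a camera pixel) from where that pose predicted it, so the spindle had not turned in the jaws.
- **Height:** its lowest part, the shank end, was at about 0.30 m.
- **Rings:** both were stacked together down at the flange.
- **Steadiness:** the grip opening was steady and the arm was still.
- **Other things:** the green ring, the other spindles and the bystanders looked unmoved in the pictures.

**Oddities:**
- **Grip opening:** it read 1.5–3 mm below the true diameters throughout, and fell from 12.7 to about 11.8 mm on the stem when I raised the grip from 70 to 80 N. It then stayed there, with no sign of slipping.
- **Force while gripping:** 4–6 N upward at the wrist as each ring was gripped, perhaps the fingertips brushing the table. The last wrist-force reading was about 0.5 N more than the load's estimated weight, which is within the noise.

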